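# Tilt the jig plate to the set index with its lever rod and hold it

## Task

Take the lever rod (the long one with the wooden grip) out of the tool block and push it fully down into the socket on the jig's hinged plate while the plate lies flat. Then use the rod to swing the plate up until it lines up with the index arm beside it, and finish while still gripping the rod and holding the plate at that angle by the rod alone, since it falls shut if let go. Leave the index arm, the punch and everything else where they are.

Things in the scene. Friction and masses are not known exactly. Their poses are not given: they have to be found in the camera images.
- lever: lever rod, loose, 130 mm long, 70 g, upright in a hole of the tool block: steel shaft 10 mm thick (last 5 mm taper to a 6 mm flat foot), round dark wooden grip 18 mm thick, 45 mm long, at the top. Origin: centre of the foot; z up the rod, the grip from z = 85 to 130 mm. At the start the foot is 10 mm above the bench (grip 95 to 140 mm above it). The grip can turn between the finger pads
- punch: doming punch, loose, 86 mm long, standing in the other hole of the tool block: 10 mm steel shaft with an 18 mm steel ball on top, no wooden grip. Origin: centre of its foot, z up. A bystander
- tool_block: fixed wooden block 105 x 46 x 44 mm (x, y, z) with two holes, 12 mm wide and 34 mm deep, 28 mm either side of its centre along its x axis. Origin: centre of its underside. The lever may stand in either hole
- tilt_jig: fixed tilt jig: dark steel base 165 x 150 x 10 mm; origin at the centre of its underside on the bench, x from the hinge edge (near the robot) to the plate's free edge, y along the hinge (to the left). A graduated aluminium quadrant 4 mm thick stands on its +y side (y = 72 mm), radius 122 mm about the hinge axis, up to 130 mm above the bench
- plate (a joint): angle of the aluminium plate about the hinge at its near edge, rad: 0 = lying flat, grows as the far edge rises and the socket leans back over the hinge; limit 0.95. Swings freely and falls back to 0 when let go (0.40 kg: about 2 to 3 N at the rod's grip hold it)
- plate_hinge (a point): point on the plate's hinge axis, at the middle of its width, 18 mm above the bench; the frame turns with the plate: x along the plate to its free edge, y along the hinge axis, z out of the plate's upper face. The plate is 8 mm thick (4 mm either side of this point), 96 mm wide, and reaches to x = 128 mm
- plate_edge (a point): the plate's far left corner, mid-thickness, 128 mm from the hinge axis, 48 mm to the left of the middle; frame turns with the plate, x along the plate
- socket_mouth (a point): centre of the mouth of the lever socket, a square steel block 34 x 34 mm, 42 mm tall, on the plate; 55 mm from the hinge axis along the plate's x, 46 mm above it along its z (64 mm above the bench when flat). Frame turns with the plate, z along the hole, outward. Hole 12 mm wide, 38 mm deep, square to the plate, with a 4 mm flare round the mouth
- index_arm (a joint): angle of the index arm, rad, on the same axis and with the same zero as the plate's; already set to the wanted angle (0.38 to 0.68), held by stiff friction, not to be moved
- index_tip (a point): pointed end of the index arm, a thin steel bar 5 mm wide and 8 mm high (as thick as the plate), 117 mm from the hinge axis, between the plate's left side and the quadrant (y = 65 mm in the jig's frame). The frame turns with the arm, x along the arm; plate and arm are in line when the x axes are parallel
- doming_block: loose brass-coloured cube 50 mm with round hollows on top; origin at the centre of its underside. A bystander
- tape_roll: loose roll of tape, 94 mm across, 19 mm high, lying flat; origin at the centre of its underside. A bystander
Mind the look-alikes: they are no part of the job. There is more than one size of the lever; the job needs the smaller. There is more than one size of the tilt_jig; the one meant has the size given above.

How it is judged (in metres and radians):
On the way:
1. the lever rod is pushed fully down into the socket (at least 33 of its 38 mm) while the plate lies flat (x of lever in the frame of socket_mouth between -0.005 and 0.005 m and y of lever in the frame of socket_mouth between -0.005 and 0.005 m and z of lever in the frame of socket_mouth below -0.033 m and value of joint plate below 0.1 rad), for 0.2 s.
At the end, for the whole second after the job is handed in: the plate stands still in line with the index arm within 0.07 rad (4 degrees), the lever rod is still at least 27 mm deep in its 38 mm socket, and the fingers grip the rod (over 1 N) while neither they, the arm nor any bystander touches the plate itself (x of lever in the frame of socket_mouth between -0.005 and 0.005 m and y of lever in the frame of socket_mouth between -0.005 and 0.005 m and z of lever in the frame of socket_mouth below -0.027 m and contact force between the fingers and lever above 1 N and angle between the x axis of plate_edge and the x axis of index_tip, either way round below 0.07 rad and velocity of joint plate between -0.05 and 0.05 rad/s and contact force between each of the arm, the fingers and plate below 0.5 N and contact force between each of punch, doming_block, tape_roll and plate below 0.2 N); the arm keeps its last pose, push and grip.
It fails at once if the index arm is pushed from its setting (tip moved over 8 mm) (distance of index_tip from where it was at the start of the episode above 0.008 m).
It fails at once if the punch is disturbed (moved over 20 mm) (distance of punch from where it was at the start of the episode above 0.02 m).
It fails at once if the doming block is disturbed (moved over 20 mm) (distance of doming_block from where it was at the start of the episode above 0.02 m).
It fails at once if the tape roll is disturbed (moved over 20 mm) (distance of tape_roll from where it was at the start of the episode above 0.02 m).
It also fails if it takes over 46 s, if anything falls off the work surface, if the arm or the gripper's body presses on something with over 40 N, if the wrist force passes 120 N, or if a joint passes its speed limit or range.

## Robot

A 7-joint arm with a two-finger parallel gripper is mounted at the origin on a cart in front of the work surface, level with it; the furniture and walls round the work are solid. World frame = base frame: x ahead of the robot, y to its left, z up, the work surface at z = 0. Lengths are in m, angles in degrees, forces in N, time in s.
With the tool pointing down it reaches from about 0.425 to 0.875 m from the base axis. Payload 4.7 kg.
Tool frame: the origin (TCP) lies between the finger pads; the fingertips stand 8 mm ahead of it and the grasp point (between the pads) lies 11 mm behind it (env.tip_extent is the distance from the TCP to the fingertips, in m); z points along the fingers, y is the line along which they close (so a half turn about z gives the same grasp; the last joint's range is limited). The gripper opens to 87 mm and grips with 3 to 60 N. Pads are 19 mm wide; open, the fingers measure 117 mm over their backs; the gripper's body (75 mm by 190 mm) begins 51 mm behind the grasp point.
Start: joints at [76.266, 18.392, -4.016, 83.108, 1.295, 78.541, -3.26], TCP at [0.163, -0.629, 0.231] pointing down, gripper open.
Joint ranges: [-163.93, 163.93], [-17.29, 119.83], [-79.2, 71.16], [3.27, 140.29], [-89.18, 269.18], [5.43, 117.66], [-154.24, 154.24]. Speed limits (degrees/s): [147.25, 147.25, 180, 180, 180, 180, 180].

## Interface

Orientations are given as [roll, pitch, yaw] about the fixed x, y, z axes, in that order (R = Rz(yaw) Ry(pitch) Rx(roll)).
In Python, from cell import sensors, vision, workorder, env gives the robot as it stands.
- The arm moves only by the tool drive_tool, never from a script. Its argument "moves" is a list of rows, each an object of numbers: "x", "y", "z": the shift along the tool's x, y, z in mm; "rx", "ry", "rz": the turn, a rotation vector about the tool's x, y, z in rad; "fingers": the closure, from -1 (fully open) to 1 (shut). In form: [{"x": .., "y": .., "z": .., "rx": .., "ry": .., "rz": .., "fingers": ..}, ...]. A call has 1 to 20 rows; each row is the pose to reach, as a shift and turn from the pose commanded when the call began, along the tool's axes at that moment; what a row does not reach only later rows make up. A row lasts 1/8 s, in which the tool goes at most 62.5 mm and 10.7 degrees, less where a joint would pass 70% of its speed; a pose out of reach is approached as far as the arm can. A call with a gripper value outside its range is refused whole. The fingers move at their own pace and stop on an object; "force" is the grip in N (left out, the last holds). Time passes only in rows, so rows that repeat a pose let the fingers close. It gives the time, the measured TCP pose, the force, the opening and the grip force at its end, in the units of the state.
- sensors.get_obs(): the state, without advancing time (a new reading comes with each control period).
- vision.read_camera(name): name is "side" or "top"; returns a dict with "image" (480x640x3 uint8, red, green, blue), "fx", "fy", "cx", "cy" (pixels), "R" (3x3) and "t" (3): a world point X has camera coordinates R X + t. Camera axes: x right, y down, z forward; pixel columns grow to the right and rows downward; lengths in m; the calibration is good to about 2 mm. A picture is of the moment at which its call begins. There is no depth.
- workorder.sign_off(): hands the job in; it is judged then, once.
The state is a dict: "time_s": time; "qpos": joint angles; "joint_velocities": joint speeds; "effort": joint torques, N m; "tool_pos": TCP position; "tool_rot": TCP orientation; "force": force on the tool from outside, world axes, zero at the start; "wrist_torque": the same for the moment, N m; "grip_width": finger opening in m; "grasp_force": force on a finger pad.
Only numpy, scipy, OpenCV 4.12 (cv2) and the standard library are available. Lean on these libraries where they do the work, as an engineer would, in place of code of your own. Each camera call takes 0.05 s, during which the arm holds its last target. There are 200 camera calls.

## Working session

There is one attempt and no reset: what is moved stays moved. The work goes in short steps, Python scripts to look and compute and a tool call to move; the robot and the scene stay as the last step left them, time stands still between calls to the robot, and variables do not carry over. Pictures are saved under pics/ and viewed, at most 10 in all, crops included, and the job is handed in when it is done.

Besides the shell and the picture viewer there is one more tool, called after ">>>" as a command line: name --argument value ..., lists and objects as JSON in quotes. drive_tool: Moves the arm, as the interface text tells. Its arguments: {"type":"object","properties":{"moves":{"type":"array"},"force":{"type":"number"}},"required":["moves"]}

```bash
mkdir -p pics
cat > h.py <<'E'
import numpy as np, cv2
from scipy.spatial.transform import Rotation as Ro
from cell import sensors, vision, workorder, env
def cam(n,save=None):
    c=vision.read_camera(n)
    if save: cv2.imwrite('pics/'+save,c['image'][:,:,::-1])
    return c
def proj(c,X):
    p=np.asarray(X)@np.array(c['R']).T+c['t']
    return np.c_[p[...,0]/p[...,2]*c['fx']+c['cx'],p[...,1]/p[...,2]*c['fy']+c['cy']]
def ray(c,uv):
    R=np.array(c['R']);d=R.T@np.array([(uv[0]-c['cx'])/c['fx'],(uv[1]-c['cy'])/c['fy'],1]);return -R.T@np.array(c['t']),d
def atz(c,uv,z):
    o,d=ray(c,uv);return o+d*(z-o[2])/d[2]
def tri(c1,u1,c2,u2):
    (a,d),(b,e)=ray(c1,u1),ray(c2,u2)
    s=np.linalg.lstsq(np.c_[d,-e],b-a,rcond=None)[0]
    p,q=a+s[0]*d,b+s[1]*e
    return (p+q)/2,np.linalg.norm(p-q)
E
python3 - <<'E'
from h import *
for n in('top','side'):
    c=cam(n,n+'0.png');print(n,c['fx'],c['cx'],c['cy'],np.round(c['R'],3).tolist(),np.round(c['t'],3))
print(sensors.get_obs())
E
```

```text
top 453.3687934779602 323.00041999177495 243.65615547003213 [[-0.011, -1.0, -0.017], [-0.998, 0.013, -0.063], [0.064, 0.017, -0.998]] [-0.121  0.634  1.013]
side 439.7924265878365 321.9195567157232 243.74082711588716 [[0.999, -0.046, -0.007], [-0.03, -0.518, -0.855], [0.036, 0.854, -0.519]] [-0.644  0.005  0.997]
{'time_s': 0.1, 'qpos': array([76.2652351 , 18.43613624, -4.01742124, 83.16796974,  1.29501264,
       78.5390163 , -3.25843707]), 'joint_velocities': array([ 0.01174729, -0.10509329,  0.02733075, -0.22096291, -0.01571374,
       -0.04811564,  0.02409578]), 'effort': array([ 7.70544443e-05, -4.92573059e+01, -4.05553328e-01, -3.13397813e+01,
       -6.41060527e-02,  3.95345420e-02,  7.28780492e-05]), 'tool_pos': array([ 0.16307003, -0.62872517,  0.2295556 ]), 'tool_rot': array([-1.79902116e+02,  4.75325804e-03,  1.45477236e+01]), 'force': array([-0.26822093,  0.52060228,  0.25417148]), 'wrist_torque': array([ 0.01974137,  0.02270174, -0.03608779]), 'grasp_force': 0.0, 'grip_width': 0.08736833588370624}
```

View pics/top0.png

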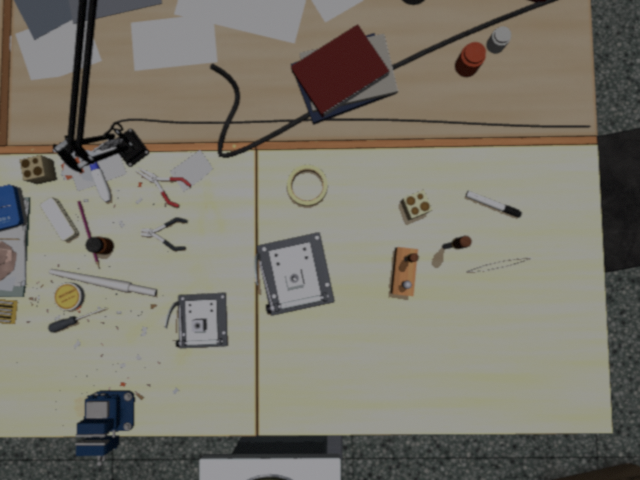

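View pics/side0.png

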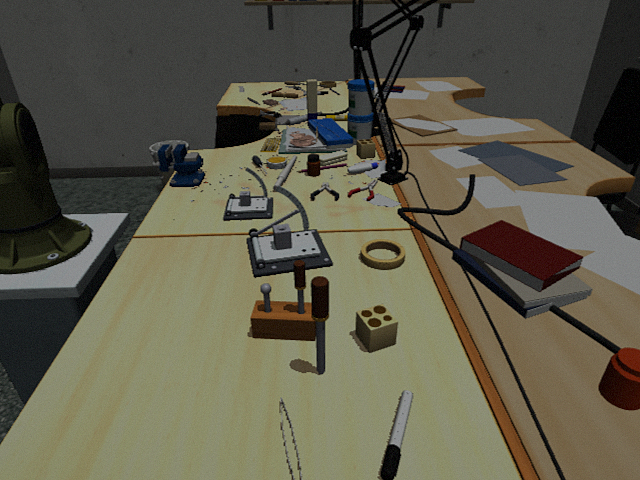

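The top view shows a lever-like rod in the tool block (412,258) and a bigger freestanding one (455,243). It also shows the jig at (296,272), about 150 mm across, and a smaller look-alike at (203,320). I choose the rod in the block and the jig at (296,272), and check both in close crops.

Run:
```python
import cv2,numpy as np
t=cv2.imread('pics/top0.png');s=cv2.imread('pics/side0.png')
a=cv2.resize(t[225:320,250:350],(500,475),interpolation=2)
b=cv2.resize(t[235:305,385:430],(288,448),interpolation=2)
b=cv2.copyMakeBorder(b,0,27,0,0,0)
im=np.hstack([a,b]);im=cv2.convertScaleAbs(im,alpha=1.3);cv2.imwrite('pics/c1.png',im);print(im.shape)
a=cv2.resize(s[165:345,240:345],(350,600),interpolation=2)
a=cv2.resize(s[170:285,235:345],(440,460),interpolation=2)
b=cv2.resize(s[255:345,245:325],(356,400),interpolation=2)
b=cv2.copyMakeBorder(b,0,60,0,0,0)
im=cv2.convertScaleAbs(np.hstack([a,b]),alpha=1.6);cv2.imwrite('pics/c2.png',im);print(im.shape)
```

```text
(475, 788, 3)
(460, 796, 3)
```

View pics/c1.png

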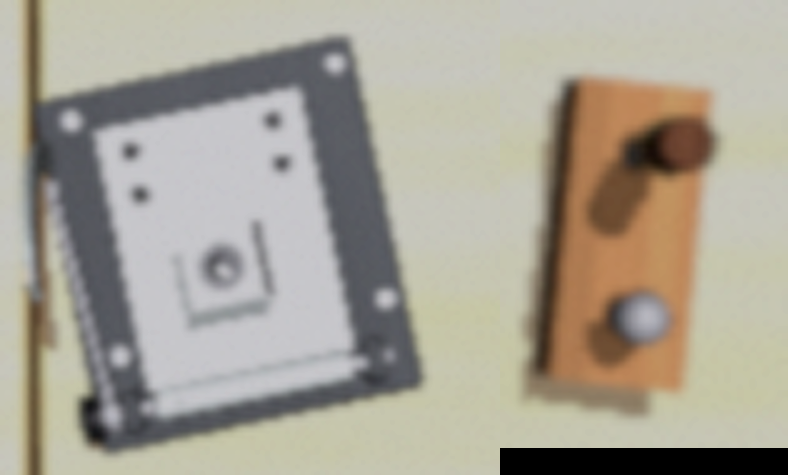

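View pics/c2.png

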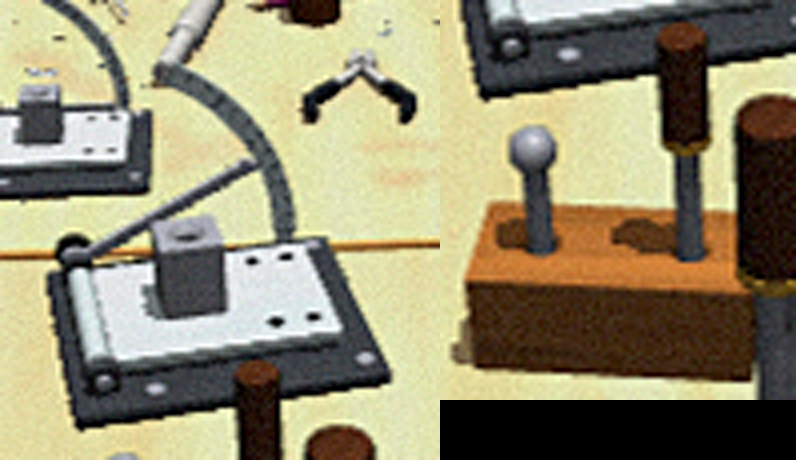

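The crops agree with the description:
- **Lever:** it stands in the block's far hole, with the grip top at top (414.4,257) and side (299.6,263).
- **Punch:** it is in the near hole.
- **Jig:** the socket hole is at top (294,278) and side (282,229).
- **Index arm:** it is raised, with its tip at side (298,211).

```bash
cat > m.py <<'E'
from h import *
T=cam('top');S=cam('side')
ta=lambda u,v:((u+.5)/5-.5+250,(v+.5)/5-.5+225)
tb=lambda u,v:((u-500+.5)/6.4-.5+385,(v+.5)/6.4-.5+235)
sa=lambda u,v:((u+.5)/4-.5+235,(v+.5)/4-.5+170)
sb=lambda u,v:((u-440+.5)/4.45-.5+245,(v+.5)/4.444-.5+255)
np.set_printoptions(precision=4,suppress=True)
if __name__=='__main__':
    print('grip top',tri(T,tb(688,142),S,sb(683,37)))
    print('shaft@44 side',atz(S,sb(690,256),.044))
    print('ball',tri(T,tb(640,317),S,sb(532,148)))
    print('mouth',tri(T,ta(222,267),S,sa(188,235)),atz(T,ta(222,267),.064),atz(S,sa(188,235),.064))
    print('tip',tri(T,ta(48,183),S,sa(252,163)))
    C=np.array([atz(T,ta(*p),.01) for p in[(40,103),(348,38),(420,385),(108,452)]]);print(C)
    print(np.linalg.norm(C-np.roll(C,1,0),axis=1),C.mean(0))
    c=C.mean(0);x=(C[0]+C[1]-C[2]-C[3])[:2];yaw=np.arctan2(x[1],x[0]);print('yaw',np.degrees(yaw))
    B=np.array([atz(T,tb(*p),.044) for p in[(580,78),(712,92),(684,388),(549,377)]]);print(B,B.mean(0))
    d=(B[0]-B[3]+B[1]-B[2]);print('block yaw',np.degrees(np.arctan2(d[1],d[0])))
E
python3 m.py
```

```text
grip top (array([ 0.5962, -0.3125,  0.1401]), np.float64(5.6843126760555595e-05))
shaft@44 side [ 0.5956 -0.315   0.044 ]
ball (array([ 0.5402, -0.3048,  0.0887]), np.float64(0.000700289631314469))
mouth (array([ 0.5564, -0.066 ,  0.0647]), np.float64(0.0013984082495785298)) [ 0.5557 -0.066   0.064 ] [ 0.5571 -0.0648  0.064 ]
tip (array([0.5919, 0.0089, 0.0682]), np.float64(0.0020905743683037954))
[[ 0.6314  0.0218  0.01  ]
 [ 0.6596 -0.1204  0.01  ]
 [ 0.5005 -0.1515  0.01  ]
 [ 0.4716 -0.009   0.01  ]]
[0.1626 0.1449 0.162  0.1454] [ 0.5658 -0.0648  0.01  ]
yaw 10.969358539945077
[[ 0.6219 -0.2934  0.044 ]
 [ 0.6165 -0.3388  0.044 ]
 [ 0.5148 -0.3267  0.044 ]
 [ 0.5191 -0.2805  0.044 ]] [ 0.5681 -0.3098  0.044 ]
block yaw -6.9604558408423935
```

```bash
cat >> h.py <<'E'
def shift(target):
    o=sensors.get_obs();R=Ro.from_euler('xyz',o['tool_rot'],degrees=True)
    return R.inv().apply(np.array(target)-o['tool_pos'])*1000
E
python3 - <<'E'
from m import *
# bigger lever
print('big top',tri(T,(463,241),S,sb(770,117)), 'foot',atz(S,(321,371),0),atz(T,(445,247),0))
print('to above lever',shift([.596,-.313,.20]),env.tip_extent)
# index angle scan using both tips
yaw=np.radians(11);H=np.array([.5563,-.0657,.018])-.055*np.array([np.cos(yaw),np.sin(yaw),0])
for a in np.arange(.38,.62,.04):
    P=H+.117*np.cos(a)*np.array([np.cos(yaw),np.sin(yaw),0])+.065*np.array([-np.sin(yaw),np.cos(yaw),0])+[0,0,.117*np.sin(a)]
    print(round(a,2),proj(T,P[None])-np.array(ta(48,183)),proj(S,P[None])-np.array(sa(252,163)))
E
```

```text
big top (array([ 0.6239, -0.4022,  0.1701]), np.float64(0.0013799018460523796)) foot [ 0.6248 -0.4029  0.    ] [ 0.6224 -0.4101  0.    ]
to above lever [ 498.368  -197.1986   30.2801] 0.008
0.38 [[ 0.7665 -1.5863]] [[2.6367 2.7136]]
0.42 [[ 0.6187 -0.8214]] [[1.7811 1.1012]]
0.46 [[0.4903 0.0287]] [[ 0.8474 -0.4807]]
0.5 [[0.3819 0.9635]] [[-0.1634 -2.0294]]
0.54 [[0.2939 1.9824]] [[-1.2503 -3.5419]]
0.58 [[0.2266 3.0846]] [[-2.412  -5.0156]]
```

>>> drive_tool --moves '[{"x":25,"y":-10},{"x":70,"y":-28},{"x":118,"y":-47,"rz":0.02},{"x":166,"y":-66,"rz":0.03},{"x":214,"y":-85,"rz":0.04},{"x":262,"y":-104,"rz":0.06},{"x":310,"y":-123,"rz":0.06},{"x":358,"y":-142,"rz":0.06},{"x":406,"y":-161,"rz":0.06},{"x":450,"y":-178,"rz":0.06},{"x":480,"y":-190,"rz":0.06},{"x":498,"y":-197,"rz":0.06},{"x":498,"y":-197,"rz":0.06},{"x":498,"y":-197,"rz":0.06}]' --force 30

```text
invalid input at $.moves[0]: expected keys x, y, z, rx, ry, rz, fingers
```

Run:
```python
from h import *
o=sensors.get_obs();print(o['time_s'],o['tool_pos'],o['tool_rot'],o['force'],shift([.596,-.313,.119]))
t=cam('top')['image'];s=cam('side')['image']
a=cv2.resize(t[190:310,360:480],(480,480),interpolation=2);b=cv2.resize(s[150:350,245:375],(312,480),interpolation=2)
cv2.imwrite('pics/v1.png',cv2.convertScaleAbs(np.hstack([a,b])[:,:,::-1],alpha=1.4))
```

```text
0.3 [ 0.16311013 -0.62902142  0.23019322] [-1.79963299e+02  4.54008317e-03  1.45402949e+01] [ 0.48208763 -0.03331675 -0.47752323] [ 498.37438597 -197.14674553  111.28003339]
```

View pics/v1.png

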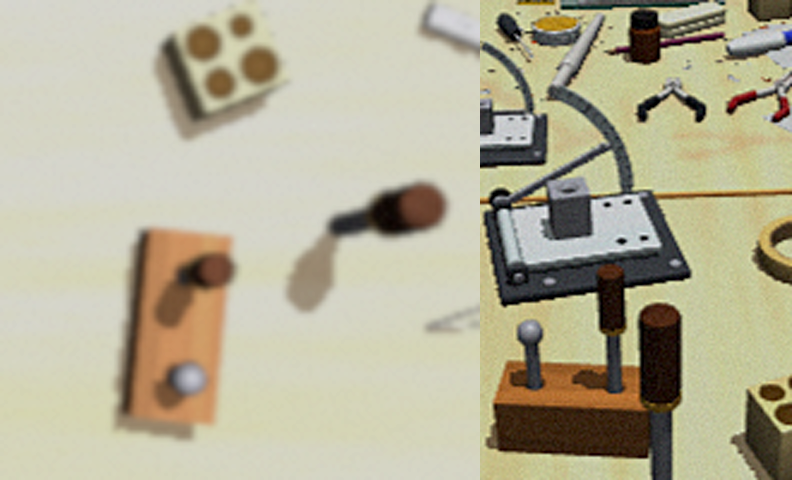

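The call was refused because every row needs all the keys, so the scene hasn't changed. In this crop the job's lever is at (213,270) in the block, and the bigger look-alike is free-standing at (410,207).

>>> drive_tool --moves '[{"x":25,"y":-10,"z":0,"rx":0,"ry":0,"rz":0,"fingers":-1},{"x":70,"y":-28,"z":0,"rx":0,"ry":0,"rz":0,"fingers":-1},{"x":118,"y":-47,"z":0,"rx":0,"ry":0,"rz":0.02,"fingers":-1},{"x":166,"y":-66,"z":0,"rx":0,"ry":0,"rz":0.03,"fingers":-1},{"x":214,"y":-85,"z":0,"rx":0,"ry":0,"rz":0.04,"fingers":-1},{"x":262,"y":-104,"z":0,"rx":0,"ry":0,"rz":0.06,"fingers":-1},{"x":310,"y":-123,"z":0,"rx":0,"ry":0,"rz":0.06,"fingers":-1},{"x":358,"y":-142,"z":0,"rx":0,"ry":0,"rz":0.06,"fingers":-1},{"x":406,"y":-161,"z":0,"rx":0,"ry":0,"rz":0.06,"fingers":-1},{"x":450,"y":-178,"z":0,"rx":0,"ry":0,"rz":0.06,"fingers":-1},{"x":480,"y":-190,"z":0,"rx":0,"ry":0,"rz":0.06,"fingers":-1},{"x":498,"y":-197,"z":0,"rx":0,"ry":0,"rz":0.06,"fingers":-1},{"x":498,"y":-197,"z":0,"rx":0,"ry":0,"rz":0.06,"fingers":-1},{"x":498,"y":-197,"z":0,"rx":0,"ry":0,"rz":0.06,"fingers":-1}]' --force 30

```text
time_s: 2.15
tool_pos: [0.5944, -0.3154, 0.2305]
tool_rot: [179.9, 0.1, 11.0]
force: [-1.1, -0.4, -1.0]
grip_width: 0.0873
grasp_force: 0.0
```

Run:
```python
from h import *
o=sensors.get_obs();print(o['time_s'],o['tool_pos'],o['tool_rot'],o['force'],shift([.596,-.313,.119]))
t=cam('top')['image'];s=cam('side')['image']
a=cv2.resize(t[190:310,360:480],(480,480),interpolation=2);b=cv2.resize(s[150:350,245:375],(312,480),interpolation=2)
cv2.imwrite('pics/v2.png',cv2.convertScaleAbs(np.hstack([a,b])[:,:,::-1],alpha=1.4))
```

```text
2.15 [ 0.59440186 -0.31539913  0.23048957] [1.79941793e+02 7.82531226e-02 1.09673249e+01] [-1.05537358 -0.42789869 -1.03486709] [  2.17764724  -2.1645223  111.48455369]
```

View pics/v2.png

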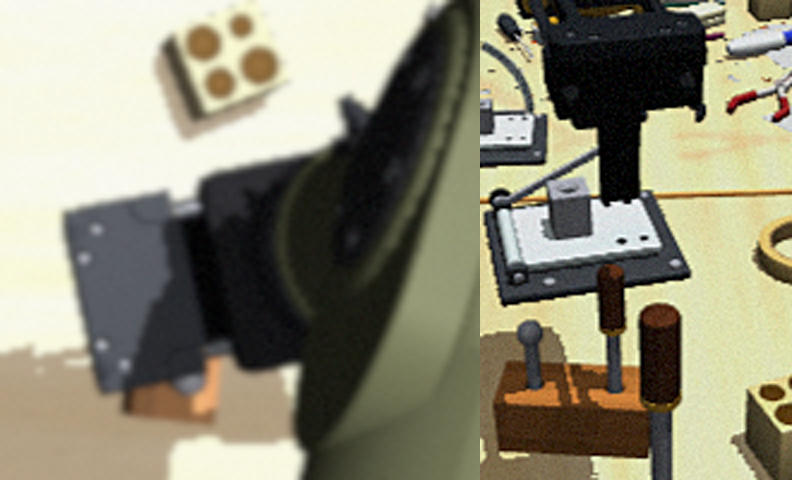

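The arm is above the lever: in the side crop the finger is near (620,150) and the grip top at (610,272). Next I descend and close.

>>> drive_tool --moves '[{"x":1,"y":-1,"z":15,"rx":0,"ry":0,"rz":0,"fingers":-1},{"x":1,"y":-1,"z":35,"rx":0,"ry":0,"rz":0,"fingers":-1},{"x":1,"y":-1,"z":55,"rx":0,"ry":0,"rz":0,"fingers":-1},{"x":1,"y":-1,"z":75,"rx":0,"ry":0,"rz":0,"fingers":-1},{"x":1,"y":-1,"z":92,"rx":0,"ry":0,"rz":0,"fingers":-1},{"x":1,"y":-1,"z":104,"rx":0,"ry":0,"rz":0,"fingers":-1},{"x":1,"y":-1,"z":110,"rx":0,"ry":0,"rz":0,"fingers":-1},{"x":1,"y":-1,"z":111,"rx":0,"ry":0,"rz":0,"fingers":-1},{"x":1,"y":-1,"z":111,"rx":0,"ry":0,"rz":0,"fingers":-1}]'

```text
time_s: 3.38
tool_pos: [0.597, -0.3125, 0.1203]
tool_rot: [179.9, -0.1, 11.1]
force: [0.0, -0.8, 0.3]
grip_width: 0.087
grasp_force: 0.0
```

Run:
```python
from h import *
o=sensors.get_obs();print(o['time_s'],o['tool_pos'],o['tool_rot'],o['force'],shift([.596,-.313,.119]))
```

```text
3.375 [ 0.59697511 -0.31252494  0.12025851] [ 1.79949924e+02 -5.30528014e-02  1.11012797e+01] [ 0.04295192 -0.81647632  0.29702406] [-1.04950102  0.27731742  1.25777684]
```

>>> drive_tool --moves '[{"x":-1,"y":0,"z":0,"rx":0,"ry":0,"rz":0,"fingers":-0.5},{"x":-1,"y":0,"z":0,"rx":0,"ry":0,"rz":0,"fingers":0},{"x":-1,"y":0,"z":0,"rx":0,"ry":0,"rz":0,"fingers":0.4},{"x":-1,"y":0,"z":0,"rx":0,"ry":0,"rz":0,"fingers":0.6},{"x":-1,"y":0,"z":0,"rx":0,"ry":0,"rz":0,"fingers":0.8},{"x":-1,"y":0,"z":0,"rx":0,"ry":0,"rz":0,"fingers":1},{"x":-1,"y":0,"z":0,"rx":0,"ry":0,"rz":0,"fingers":1},{"x":-1,"y":0,"z":0,"rx":0,"ry":0,"rz":0,"fingers":1},{"x":-1,"y":0,"z":0,"rx":0,"ry":0,"rz":0,"fingers":1},{"x":-1,"y":0,"z":0,"rx":0,"ry":0,"rz":0,"fingers":1}]' --force 30

```text
time_s: 4.62
tool_pos: [0.5956, -0.3124, 0.1195]
tool_rot: [-180.0, 0.0, 11.1]
force: [0.6, 0.2, -0.2]
grip_width: 0.0172
grasp_force: 30.0
```

>>> drive_tool --moves '[{"x":0,"y":0,"z":-5,"rx":0,"ry":0,"rz":0,"fingers":1},{"x":0,"y":0,"z":-14,"rx":0,"ry":0,"rz":0,"fingers":1},{"x":0,"y":0,"z":-25,"rx":0,"ry":0,"rz":0,"fingers":1},{"x":0,"y":0,"z":-40,"rx":0,"ry":0,"rz":0,"fingers":1},{"x":0,"y":0,"z":-58,"rx":0,"ry":0,"rz":0,"fingers":1},{"x":0,"y":0,"z":-76,"rx":0,"ry":0,"rz":0,"fingers":1},{"x":0,"y":0,"z":-90,"rx":0,"ry":0,"rz":0,"fingers":1},{"x":0,"y":0,"z":-95,"rx":0,"ry":0,"rz":0,"fingers":1},{"x":0,"y":0,"z":-95,"rx":0,"ry":0,"rz":0,"fingers":1}]'

```text
time_s: 5.75
tool_pos: [0.5956, -0.3125, 0.2147]
tool_rot: [180.0, -0.0, 11.1]
force: [-0.9, -0.2, -1.7]
grip_width: 0.017
grasp_force: 30.0
```

Run:
```python
from h import *
o=sensors.get_obs();print(o['time_s'],o['tool_pos'],o['tool_rot'],o['force'],o['grip_width'],shift([.5563,-.0657,.2145]))
```

```text
5.75 [ 0.59559868 -0.31249565  0.21471016] [ 1.79986458e+02 -3.84527006e-03  1.11053569e+01] [-0.90729829 -0.16806352 -1.69927673] 0.016971679009091568 [ 8.97340948e+00 -2.49743827e+02  1.51737535e-01]
```

>>> drive_tool --moves '[{"x":0.5,"y":-12,"z":0,"rx":0,"ry":0,"rz":0,"fingers":1},{"x":1,"y":-35,"z":0,"rx":0,"ry":0,"rz":0,"fingers":1},{"x":2,"y":-65,"z":0,"rx":0,"ry":0,"rz":0,"fingers":1},{"x":3,"y":-95,"z":0,"rx":0,"ry":0,"rz":0,"fingers":1},{"x":4,"y":-125,"z":0,"rx":0,"ry":0,"rz":0,"fingers":1},{"x":5.5,"y":-155,"z":0,"rx":0,"ry":0,"rz":0,"fingers":1},{"x":6.5,"y":-185,"z":0,"rx":0,"ry":0,"rz":0,"fingers":1},{"x":7.5,"y":-212,"z":0,"rx":0,"ry":0,"rz":0,"fingers":1},{"x":8.5,"y":-234,"z":0,"rx":0,"ry":0,"rz":0,"fingers":1},{"x":9,"y":-246,"z":0,"rx":0,"ry":0,"rz":0,"fingers":1},{"x":9,"y":-249.7,"z":5,"rx":0,"ry":0,"rz":0,"fingers":1},{"x":9,"y":-249.7,"z":15,"rx":0,"ry":0,"rz":0,"fingers":1},{"x":9,"y":-249.7,"z":22,"rx":0,"ry":0,"rz":0,"fingers":1},{"x":9,"y":-249.7,"z":25,"rx":0,"ry":0,"rz":0,"fingers":1},{"x":9,"y":-249.7,"z":25,"rx":0,"ry":0,"rz":0,"fingers":1}]'

```text
time_s: 7.62
tool_pos: [0.5562, -0.0661, 0.1891]
tool_rot: [-180.0, 0.0, 11.1]
force: [-0.1, 0.9, 0.0]
grip_width: 0.0168
grasp_force: 30.0
```

Run:
```python
from h import *
o=sensors.get_obs();print(o['time_s'],o['tool_pos'],o['tool_rot'],o['force'],o['grip_width'],shift([.5563,-.0657,.2145]))
S=cam('side');s=S['image'];T=cam('top');t=T['image']
a=cv2.resize(t[225:320,250:350],(400,380),interpolation=2);b=cv2.resize(s[165:275,235:335],(400,440),interpolation=2)
a=cv2.copyMakeBorder(a,0,60,0,0,0)
cv2.imwrite('pics/v3.png',cv2.convertScaleAbs(np.hstack([a,b])[:,:,::-1],alpha=1.5))
f=o['tool_pos']-[0,0,.109+.0]; print('pred foot px',proj(S,f[None]),(proj(S,f[None])-[235,165])*4+[400,0])
```

```text
7.625 [ 0.55617404 -0.06609571  0.18912391] [-1.79986033e+02  3.56063026e-02  1.10693697e+01] [-0.13648573  0.92384848  0.03269615] 0.01682610506737264 [  0.1838193   -0.37035123 -25.3761223 ]
pred foot px [[280.76263698 221.9559386 ]] [[583.05054793 227.82375442]]
```

View pics/v3.png

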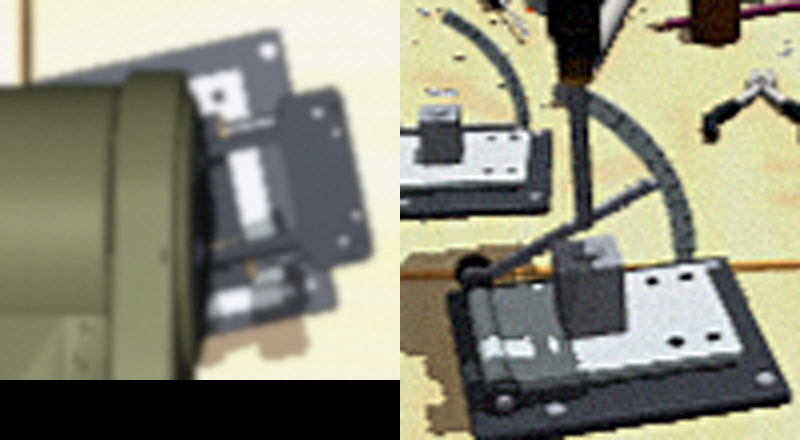

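Run:
```python
from h import *
import json
S=cam('side')
o=sensors.get_obs();p=o['tool_pos']
for z in(.155,.13,.10,.08,.064): print(z,(proj(S,np.array([[p[0],p[1],z]]))-[235,165])*4+[400,0],(proj(S,np.array([[.5563,-.0657,z]]))-[235,165])*4+[400,0])
# measure shaft edges per row
g=S['image'].astype(int).sum(2)
for r in range(188,222,4):print(r,g[r,270:295])
```

```text
0.155 [[575.53918135  95.77456898]] [[575.05869396  95.667284  ]]
0.13 [[578.37007089 141.05577163]] [[577.89619243 140.94419009]]
0.1 [[581.66049374 193.68739221]] [[581.19431062 193.57103339]]
0.08 [[583.79221152 227.78506498]] [[583.33102167 227.66573555]]
0.064 [[585.46324889 254.5139714 ]] [[585.0059775  254.39238171]]
188 [418 425 362 184 114 144 135  87  99 111  96 107 127 255 342 423 429 427
 419 414 429 419 416 417 415]
192 [375 406 391 380 366 395 331 181  91 112 112  61 158 198 196 182 166 143
 161 248 336 417 436 430 403]
196 [432 420 422 414 415 414 444 277  51 111  88  54 345 448 440 367 238 127
  90 108 183 177 179 178 226]
200 [127 137 102 321 402 413 436 323 143 101 115  60 232 400 431 423 410 419
 430 428 342 210 161 181 195]
204 [132 129 108 337 427 401 416 317 122  82 106  78 142 364 434 429 415 413
 404 406 398 414 413 393 330]
208 [128 126 164 351 425 416 418 429 253  88  99  98  84 328 390 393 400 397
 412 405 397 403 397 412 404]
212 [131 118 149 348 417 412 405 430 277  91  98  94  44 338 427 427 409 419
 425 443 419 355 279 242 163]
216 [ 99  61 215 383 431 401 415 440 331 153  88 112  60 205 373 315 194 145
 117  96 205 185 309 443 450]
220 [435 416 403 420 439 379 376 426 286 114  90  94  79 167 345 391 439 436
 427 431 418 432 424 424 418]
```

The rod hangs upright, with its foot at (586,225) in the side crop, right above the socket mouth at (588,255). I lower it into the flare.

>>> drive_tool --moves '[{"x":0.5,"y":0,"z":4,"rx":0,"ry":0,"rz":0,"fingers":1},{"x":0.5,"y":0,"z":8,"rx":0,"ry":0,"rz":0,"fingers":1},{"x":0.5,"y":0,"z":12,"rx":0,"ry":0,"rz":0,"fingers":1},{"x":0.5,"y":0,"z":15,"rx":0,"ry":0,"rz":0,"fingers":1},{"x":0.5,"y":0,"z":18,"rx":0,"ry":0,"rz":0,"fingers":1},{"x":0.5,"y":0,"z":21,"rx":0,"ry":0,"rz":0,"fingers":1},{"x":0.5,"y":0,"z":24,"rx":0,"ry":0,"rz":0,"fingers":1},{"x":0.5,"y":0,"z":24,"rx":0,"ry":0,"rz":0,"fingers":1}]'

```text
time_s: 8.78
tool_pos: [0.5566, -0.0656, 0.1652]
tool_rot: [-180.0, 0.0, 11.1]
force: [-0.4, 0.4, -0.5]
grip_width: 0.0171
grasp_force: 30.0
```

>>> drive_tool --moves '[{"x":0,"y":0,"z":4,"rx":0,"ry":0,"rz":0,"fingers":1},{"x":0,"y":0,"z":8,"rx":0,"ry":0,"rz":0,"fingers":1},{"x":0,"y":0,"z":12,"rx":0,"ry":0,"rz":0,"fingers":1},{"x":0,"y":0,"z":16,"rx":0,"ry":0,"rz":0,"fingers":1},{"x":0,"y":0,"z":20,"rx":0,"ry":0,"rz":0,"fingers":1},{"x":0,"y":0,"z":24,"rx":0,"ry":0,"rz":0,"fingers":1},{"x":0,"y":0,"z":26,"rx":0,"ry":0,"rz":0,"fingers":1},{"x":0,"y":0,"z":26,"rx":0,"ry":0,"rz":0,"fingers":1}]'

```text
time_s: 9.78
tool_pos: [0.5567, -0.0656, 0.1393]
tool_rot: [-180.0, 0.0, 11.1]
force: [0.9, -0.8, -0.3]
grip_width: 0.0171
grasp_force: 30.0
```

>>> drive_tool --moves '[{"x":0,"y":0,"z":2,"rx":0,"ry":0,"rz":0,"fingers":1},{"x":0,"y":0,"z":3.5,"rx":0,"ry":0,"rz":0,"fingers":1},{"x":0,"y":0,"z":5,"rx":0,"ry":0,"rz":0,"fingers":1},{"x":0,"y":0,"z":5,"rx":0,"ry":0,"rz":0,"fingers":1},{"x":0,"y":0,"z":5,"rx":0,"ry":0,"rz":0,"fingers":1}]'

```text
time_s: 10.4
tool_pos: [0.5572, -0.0656, 0.1353]
tool_rot: [180.0, -0.1, 11.1]
force: [-0.5, 0.5, 6.0]
grip_width: 0.0172
grasp_force: 30.0
```

Run:
```python
from h import *
o=sensors.get_obs();print(o['time_s'],o['tool_pos'],o['tool_rot'],o['force'],o['wrist_torque'])
S=cam('side');cv2.imwrite('pics/v4.png',cv2.convertScaleAbs(cv2.resize(S['image'][165:275,235:335],(600,660),interpolation=2)[:600,:,::-1],alpha=1.5))
```

```text
10.4 [ 0.55722692 -0.06556656  0.13529846] [ 1.79974435e+02 -5.68143548e-02  1.11052644e+01] [-0.53313104  0.50750747  6.02869449] [0.25359516 0.40224292 0.01842378]
```

View pics/v4.png

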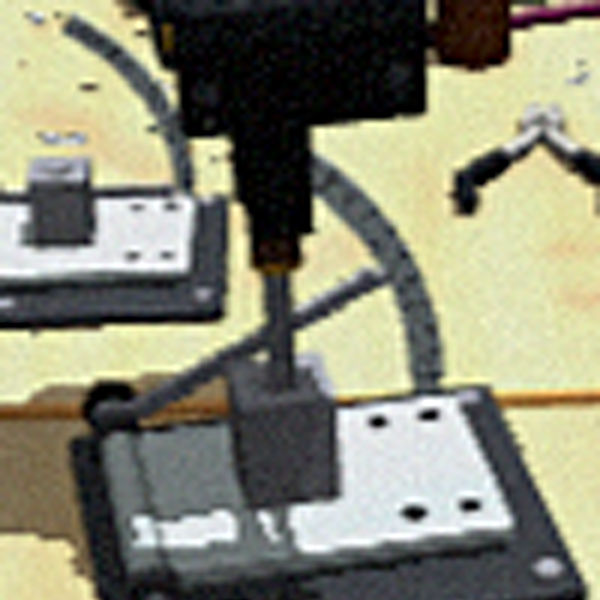

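The rod is seated at 6 N push. TCP z is 0.1353, which puts the foot about 38 mm deep, and the plate is flat. I work out the arc about the hinge next.

```bash
cat > arc.py <<'E'
import numpy as np
def arc(th,r=(55,117.3)): 
    c,s=np.cos(th),np.sin(th);return round(r[0]*c-r[1]*s-r[0],1),round(-(r[0]*s+r[1]*c-r[1]),1)
E
python3 -c "
from arc import *
for t in np.arange(.04,.6,.04):print(round(t,2),*arc(t))"
```

```text
0.04 -4.7 -2.1
0.08 -9.5 -4.0
0.12 -14.4 -5.7
0.16 -19.4 -7.3
0.2 -24.4 -8.6
0.24 -29.5 -9.7
0.28 -34.6 -10.6
0.32 -39.7 -11.3
0.36 -44.8 -11.9
0.4 -50.0 -12.2
0.44 -55.2 -12.3
0.48 -60.4 -12.1
0.52 -65.6 -11.8
0.56 -70.7 -11.3
```

>>> drive_tool --moves '[{"x":-2.3,"y":0,"z":-1.1,"rx":0,"ry":0.02,"rz":0,"fingers":1},{"x":-4.7,"y":0,"z":-2.1,"rx":0,"ry":0.04,"rz":0,"fingers":1},{"x":-9.5,"y":0,"z":-4.0,"rx":0,"ry":0.08,"rz":0,"fingers":1},{"x":-14.4,"y":0,"z":-5.7,"rx":0,"ry":0.12,"rz":0,"fingers":1},{"x":-19.4,"y":0,"z":-7.3,"rx":0,"ry":0.16,"rz":0,"fingers":1},{"x":-24.4,"y":0,"z":-8.6,"rx":0,"ry":0.2,"rz":0,"fingers":1},{"x":-29.5,"y":0,"z":-9.7,"rx":0,"ry":0.24,"rz":0,"fingers":1},{"x":-29.5,"y":0,"z":-9.7,"rx":0,"ry":0.24,"rz":0,"fingers":1},{"x":-29.5,"y":0,"z":-9.7,"rx":0,"ry":0.24,"rz":0,"fingers":1}]'

```text
time_s: 11.58
tool_pos: [0.528, -0.0711, 0.1442]
tool_rot: [180.0, -13.8, 11.1]
force: [2.5, 1.4, -2.3]
grip_width: 0.0168
grasp_force: 30.0
```

>>> drive_tool --moves '[{"x":-2.3,"y":0,"z":-1.1,"rx":0,"ry":0.02,"rz":0,"fingers":1},{"x":-4.7,"y":0,"z":-2.1,"rx":0,"ry":0.04,"rz":0,"fingers":1},{"x":-9.5,"y":0,"z":-4.0,"rx":0,"ry":0.08,"rz":0,"fingers":1},{"x":-14.4,"y":0,"z":-5.7,"rx":0,"ry":0.12,"rz":0,"fingers":1},{"x":-19.4,"y":0,"z":-7.3,"rx":0,"ry":0.16,"rz":0,"fingers":1},{"x":-24.4,"y":0,"z":-8.6,"rx":0,"ry":0.2,"rz":0,"fingers":1},{"x":-29.5,"y":0,"z":-9.7,"rx":0,"ry":0.24,"rz":0,"fingers":1},{"x":-29.5,"y":0,"z":-9.7,"rx":0,"ry":0.24,"rz":0,"fingers":1},{"x":-29.5,"y":0,"z":-9.7,"rx":0,"ry":0.24,"rz":0,"fingers":1}]'

```text
time_s: 12.7
tool_pos: [0.4978, -0.0772, 0.147]
tool_rot: [180.0, -27.5, 11.1]
force: [1.7, 1.4, -0.2]
grip_width: 0.0173
grasp_force: 30.0
```

Run:
```python
from h import *
o=sensors.get_obs();print(o['time_s'],o['tool_pos'],o['tool_rot'],o['force'],o['wrist_torque'],o['joint_velocities'].max())
S=cam('side');cv2.imwrite('pics/v5.png',cv2.convertScaleAbs(cv2.resize(S['image'][175:275,238:338],(600,600),interpolation=2)[:,:,::-1],alpha=1.5))
yaw=np.radians(11);H=np.array([.5563,-.0657,.018])-.055*np.array([np.cos(yaw),np.sin(yaw),0])
f=lambda a,r,y,n:H+np.array([np.cos(yaw),np.sin(yaw),0])*(r*np.cos(a)-n*np.sin(a))+y*np.array([-np.sin(yaw),np.cos(yaw),0])+np.array([0,0,1])*(r*np.sin(a)+n*np.cos(a))
for a in(.38,.42,.46,.5):
    P=np.array([f(a,.128,.048,.004),f(a,.128,-.048,.004),f(a,.128,-.048,-.004),f(a,.072,-.017,.046)])
    print(a,((proj(S,P)-[238,175]+.5)*6-.5).round(1).tolist())
```

```text
12.7 [ 0.49775895 -0.07716314  0.14703767] [179.9663823  -27.50070408  11.14287305] [ 1.74784489  1.41866734 -0.24650326] [ 0.42397729 -0.01003851  0.21066757] 0.5665637157554879
0.38 [[407.5, 230.0], [465.3, 355.5], [474.0, 373.2], [251.1, 289.6]]
0.42 [[401.5, 219.4], [458.9, 344.4], [468.6, 361.8], [242.6, 285.6]]
0.46 [[394.9, 209.1], [452.0, 333.5], [462.5, 350.6], [233.8, 281.9]]
0.5 [[387.9, 198.9], [444.5, 322.8], [455.9, 339.6], [224.9, 278.5]]
```

View pics/v5.png

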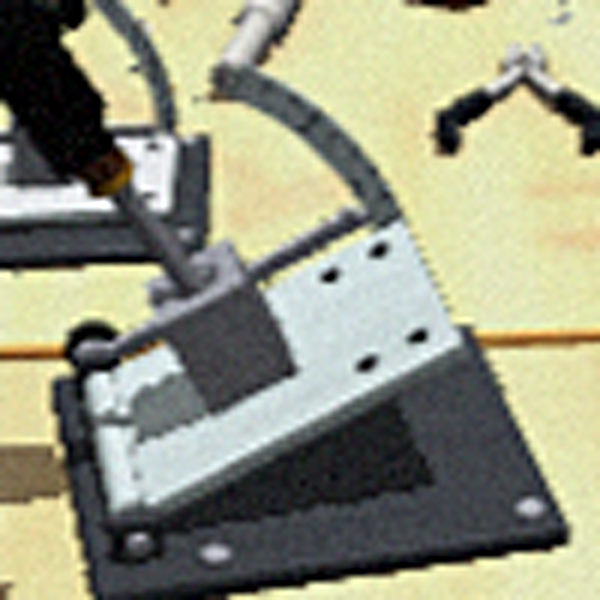

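The plate stands at about 0.42 rad (corner at (401,222)) and the index arm at about 0.45 (tip at (357,212)). Hole play makes the plate lag the rod, so I raise it about 0.035 more.

>>> drive_tool --moves '[{"x":-2.0,"y":0,"z":-1.0,"rx":0,"ry":0.017,"rz":0,"fingers":1},{"x":-4.1,"y":0,"z":-1.8,"rx":0,"ry":0.035,"rz":0,"fingers":1},{"x":-4.1,"y":0,"z":-1.8,"rx":0,"ry":0.035,"rz":0,"fingers":1},{"x":-4.1,"y":0,"z":-1.8,"rx":0,"ry":0.035,"rz":0,"fingers":1},{"x":-4.1,"y":0,"z":-1.8,"rx":0,"ry":0.035,"rz":0,"fingers":1}]'

```text
time_s: 13.38
tool_pos: [0.4933, -0.0781, 0.1466]
tool_rot: [180.0, -29.5, 11.1]
force: [2.4, 2.6, 1.4]
grip_width: 0.0172
grasp_force: 30.0
```

Run:
```python
from h import *
o=sensors.get_obs();print(o['time_s'],o['tool_pos'],o['tool_rot'],o['force'],o['grip_width'])
S=cam('side');T=cam('top')
a=cv2.resize(S['image'][190:265,245:325],(640,600),interpolation=2)
cv2.imwrite('pics/v6.png',cv2.convertScaleAbs(a[:,:,::-1],alpha=1.5))
yaw=np.radians(11);H=np.array([.5563,-.0657,.018])-.055*np.array([np.cos(yaw),np.sin(yaw),0])
f=lambda a,r,y,n:H+np.array([np.cos(yaw),np.sin(yaw),0])*(r*np.cos(a)-n*np.sin(a))+y*np.array([-np.sin(yaw),np.cos(yaw),0])+np.array([0,0,1])*(r*np.sin(a)+n*np.cos(a))
for a in(.40,.44,.48,.52):
    P=np.array([f(a,.0,.065,0),f(a,.117,.065,0),f(a,.02,-.048,.004),f(a,.128,-.048,.004),f(a,.128,.048,.004)])
    q=(proj(S,P)-[245,190]+.5)*8-.5
    sl=lambda i,j:(q[j]-q[i])[1]/(q[j]-q[i])[0]
    print(a,q.round(1).tolist(),'arm slope',sl(0,1),'right edge slope',sl(2,3))
```

```text
13.375 [ 0.49328818 -0.07812065  0.14656382] [179.98263935 -29.52126381  11.12123973] [2.44520407 2.57041916 1.36133462] 0.01716643522462073
0.4 [[73.2, 368.9], [442.2, 181.7], [182.8, 537.6], [560.4, 346.7], [483.6, 179.8]] arm slope -0.507111168121933 right edge slope -0.5057141813487369
0.44 [[73.2, 368.9], [435.1, 168.9], [180.8, 535.7], [551.5, 332.0], [475.2, 165.8]] arm slope -0.5524624104882071 right edge slope -0.5493864433990793
0.48 [[73.2, 368.9], [427.3, 156.4], [178.7, 533.8], [541.9, 317.7], [466.2, 152.1]] arm slope -0.5999749507016537 right edge slope -0.5951131629021009
0.52 [[73.2, 368.9], [418.9, 144.2], [176.4, 532.0], [531.5, 303.6], [456.4, 138.8]] arm slope -0.6499708659838423 right edge slope -0.6432008868330038
```

View pics/v6.png

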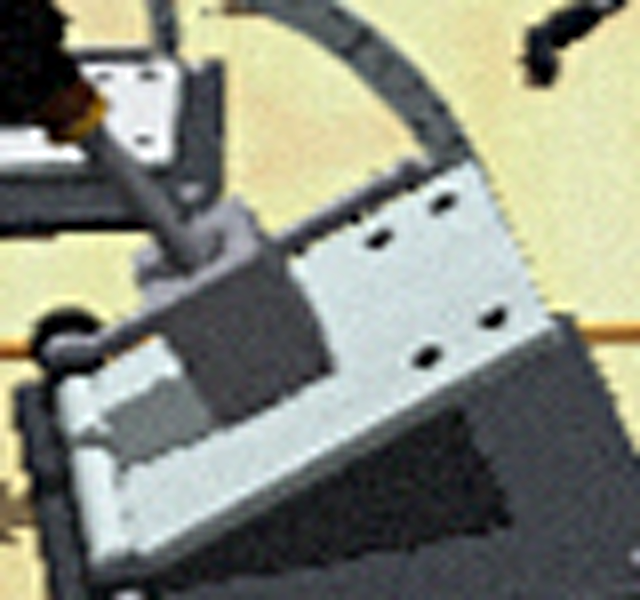

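The plate's far-left corner is at (472,163) and its right corner at (553,328), which gives about 0.445 rad. The arm tip near (430,165) gives about 0.45, and the two look parallel. A last numeric check on depth, rod contact and stillness comes before sign-off.

Run:
```python
from h import *
for i in range(6): S=cam('side')
o=sensors.get_obs();R=Ro.from_euler('xyz',o['tool_rot'],degrees=True).as_matrix()
foot=o['tool_pos']+R[:,2]*.1093
yaw=np.radians(11);ex=np.array([np.cos(yaw),np.sin(yaw),0]);H=np.array([.5568,-.0657,.018])-.055*ex
a=.445;px=ex*np.cos(a)+np.array([0,0,np.sin(a)]);pz=-ex*np.sin(a)+np.array([0,0,np.cos(a)])
d=foot-H-.055*px-.046*pz;print('foot in mouth',d@px,d@pz)
q=(proj(S,np.array([foot,foot-R[:,2]*.038,foot-R[:,2]*.085]))-[245,190]+.5)*8-.5;print('mouth/collar px in v6',q)
print(o['time_s'],o['force'],o['joint_velocities'].round(2),o['grasp_force'])
# arm angle: template alignment via dark-line fit vs model
g=cv2.cvtColor(S['image'],cv2.COLOR_RGB2GRAY).astype(float)
H=H-.0005*ex;ey=np.array([-ex[1],ex[0],0])
for name,y,r0,r1 in(('arm',.065,.08,.112),):
  for a in np.arange(.36,.60,.02):
    r=np.linspace(r0,r1,60)[:,None];P=H+ex*r*np.cos(a)+ey*y+np.array([0,0,1])*r*np.sin(a)
    uv=proj(S,P).astype(np.float32);print(name,round(a,2),cv2.remap(g.astype(np.float32),uv[:,:1],uv[:,1:],1).mean().round(1))
```

```text
foot in mouth -0.0008610293356916873 -0.034846257918079
mouth/collar px in v6 [[257.15001368 358.88941457]
 [177.74862819 257.29439614]
 [ 74.35885136 125.00594527]]
13.775 [1.69562258 3.04364643 2.21500975] [ 0.01 -0.01 -0.07 -0.01 -0.02 -0.17  0.05] 30.00020357547328
arm 0.36 137.7
arm 0.38 147.8
arm 0.4 131.6
arm 0.42 80.9
arm 0.44 42.1
arm 0.46 39.2
arm 0.48 61.0
arm 0.5 101.2
arm 0.52 132.4
arm 0.54 147.9
arm 0.56 149.0
arm 0.58 147.3
```

```bash
python3 -c "
from cell import workorder
print(workorder.sign_off())"
```

```text
the job is handed in; nothing more can be done
None
```

The job is handed in (no verdict came back): the gripper still holds the lever rod, about 35 mm deep in the socket by calculation, with the plate at about 0.445 rad against the index arm's 0.45 rad, both measured from the side camera.

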